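Pack the last plaque and hold the case lid on its balance

ROBOT

A 6-joint arm with a two-finger parallel gripper is mounted at the origin on the work surface. World frame = base frame: x ahead of the robot, y to its left, z up, the work surface at z = 0. Lengths are in m, angles in rad, forces in N, time in s.
With the tool pointing down it reaches from about 0.325 to 0.85 m from the base axis. Payload 4.4 kg.
Tool frame: the origin (TCP) lies midway between the tips of the shut fingers; the grasp point (between the pads) lies 19 mm behind it; z points along the fingers, y is the line along which they close (so a half turn about z gives the same grasp; the last joint's range is limited). The gripper opens to 94 mm and grips with 3 to 60 N. Pads are 16 mm wide; open, the fingers measure 119 mm over their backs; the gripper's body (75 mm by 177 mm) begins 78 mm behind the grasp point.
Start: joints at [-1.369, 0.207, 1.542, -0, 1.393, -0.15], TCP at [0.199, -0.54, 0.205] pointing down, gripper open.
Joint ranges: [-2.73, 2.73], [-0.86, 2.22], [0.23, 2.46], [-1.11, 4.25], [0.08, 2.63], [-2.82, 2.82]. Speed limits (rad/s): [2.79, 2.79, 3.14, 3.14, 3.14, 3.14].

INTERFACE

Orientations are given as a unit quaternion [w, x, y, z].
In Python, from station import env, read_camera, get_calibration gives the robot as it stands.
- The arm moves only by the tool jog_arm, never from a script. Its arguments are lists of equal length, an entry for each row: "linear": the shift along the tool's x, y, z in cm, a list of three; "turn": the turn about the tool's z in degrees. A call has 1 to 5 rows; each row shifts and turns the commanded pose from where the row before left it, along the tool's axes as they then stand; what a row does not reach is not made up. A row lasts 1/12 s, in which the tool goes at most 41.7 mm and 7.16 degrees, less where a joint would pass 70% of its speed; a pose out of reach is approached as far as the arm can. A call is refused whole if a number of a shift passes 4.17 or a number of a turn 7.16, either way. A call with a gripper value outside its range is refused whole. "fingers" is the closure, from -1 (fully open) to 1 (shut), set as the call begins (left out, the last holds). The fingers move at their own pace and stop on an object; the grip force is fixed at half the most. Time passes only in rows, so rows that do not move let the fingers close. It gives the time, the measured TCP pose, the force, the opening and the grip force at its end, in the units of the state.
- env.observe(): the state, without advancing time (a new reading comes with each control period).
- read_camera(name): name is "scene" or "top"; returns the picture (384x512x3 uint8, red, green, blue); there is no depth.
- get_calibration(name): a dict with "intrinsics" (3x3 intrinsics, pixels), "extrinsics" (4x4, takes a point from world to camera coordinates). Camera axes: x right, y down, z forward; pixel columns grow to the right and rows downward; lengths in m; the calibration is good to about 2 mm. A picture is of the moment at which its call begins. get_calibration takes no time and is no camera call.
- env.job_done(): hands the job in; it is judged then, once.
The state is a dict: "clock": time; "q": joint angles; "joint_velocities": joint speeds; "joint_torque": joint torques, N m; "ee_pos": TCP position; "ee_rot": TCP orientation; "wrist_force": force on the tool from outside, world axes, zero at the start; "ft_torque": the same for the moment, N m; "opening": finger opening in m; "gripper_force": force on a finger pad.
Only numpy, scipy, OpenCV 4.12 (cv2) and the standard library are available. Lean on these libraries where they do the work, as an engineer would, in place of code of your own. Each camera call takes 0.05 s, during which the arm holds its last target. There are 200 camera calls.

TASK

Finish packing the plaque case: take the carved plaque off the little easel and lower it, on edge and without dropping it, all the way down into the one free slot of the case, and let go of it. Then grip the free edge of the case lid, which lies tipped back on its hinges, swing it forward to the point where its weight balances over the hinges, and finish there still gripping it and holding it still, so that I can screw on the lid stay with no load on it; do not let the lid fall shut. Leave the plaques already in the case and everything else on the table where they are.

Things in the scene. Friction and masses are not known exactly. Their poses are not given: they have to be found in the camera images.
- plaque: the carved limewood plaque to pack: 12 mm thick (its x), 116 mm wide (y), 100 mm high (z), about 85 g; origin: centre of its lower edge. It starts on the easel, leaning back 0.26 rad (its z tips towards its own +x), carved face -x. The top 28 mm is plain, free on both faces to grip across the 12 mm. It may go into the slot either way round
- easel: small dark wooden display easel, fixed; front faces its -x, origin on the table. Its ledge, 28 mm up, carries the plaque's lower edge above the easel's origin; an 8 mm lip in front of the plaque, two uprights behind it up to 63 mm. Lift the plaque 15 mm along its own z first to clear the lip
- case: pale plywood storage case, fixed: 234 mm along its x, 140 mm along y, rim 82 mm above the table; origin: centre of its underside, on the table. Inside, notched combs on both long walls make four upright slots across it, side by side along its x at 52 mm pitch; three hold plaques, one is free. Lid hinged on its -y long side
- slot0 (a point): centre of the floor of slot 0 (first, at the case x = -78 mm), 14 mm above the table; axes as the case's. A slot is 18 mm wide along x and 122 mm long along y; combs reach 56 mm above its floor, the rim 68 mm, so a seated plaque stands 32 mm proud
- slot1 (a point): centre of the floor of slot 1 (second, x = -26 mm), 14 mm above the table; axes as the case's. A slot is 18 mm wide along x and 122 mm long along y; combs reach 56 mm above its floor, the rim 68 mm, so a seated plaque stands 32 mm proud
- slot2 (a point): centre of the floor of slot 2 (third, x = +26 mm), 14 mm above the table; axes as the case's. A slot is 18 mm wide along x and 122 mm long along y; combs reach 56 mm above its floor, the rim 68 mm, so a seated plaque stands 32 mm proud
- slot3 (a point): centre of the floor of slot 3 (fourth, x = +78 mm), 14 mm above the table; axes as the case's. A slot is 18 mm wide along x and 122 mm long along y; combs reach 56 mm above its floor, the rim 68 mm, so a seated plaque stands 32 mm proud
- stored0: a plaque already standing in a slot: same size, axes and origin as plaque; the slot with no stored plaque at it is the free one
- stored1: a plaque already standing in a slot: same size, axes and origin as plaque; the slot with no stored plaque at it is the free one
- stored2: a plaque already standing in a slot: same size, axes and origin as plaque; the slot with no stored plaque at it is the free one
- lid (a joint): lid angle, rad: 0 shut, 1.57 flat top panel upright, 1.95 tipped back on its stop (start). Free-running hinge: let go anywhere but at balance, the lid falls shut or back. The lid is a shallow tray 234 x 140 x 44 mm deep, 0.32 kg, open towards the case; owing to its depth it balances before the panel is upright, at 1.19 rad, the panel leaning 22 degrees from vertical, over the case
- lid_hinge (a point): middle of the lid's hinge axis, which runs along the case's x, 73 mm to the case's -y and 82 mm above the table; axes as the case's
- lid_edge (a point): middle of the lid's free edge, a wall 9 mm thick, 44 mm deep, along the lid's whole length: 138.5 mm along the lid's y and 22 mm along its z from the hinge axis. Axes are the lid's: x along the hinge, y hinge to free edge, z out of the flat top panel (up when shut). About 0.20 m high at the start. Pinch it across the 44 mm (lid z), coming along the lid's -y; fingers may reach 30 mm past the edge
- gouge: bystander: carving gouge with a pale wooden handle, 230 mm long, lying; origin at the ferrule
- mallet: bystander: turned carver's mallet, 90 mm across, standing head down, 205 mm high; origin under its centre
- cup: bystander: dark turned wooden cup, 68 mm across, 85 mm high; origin under its centre
- ladle: bystander: wooden ladle, 220 mm long, lying
- screwdriver: bystander: screwdriver, 190 mm long, lying
- lid_stay: bystander: the jointed flat brass lid stay that will be screwed on, two arms of about 100 mm, lying flat
- screw_tin: bystander: small round aluminium tin with screws, 62 mm across, 22 mm high
There are look-alikes about, which are no part of the job. Leave any orange look-alike of the plaque alone.

How it is judged:
On the way:
1. the plaque stands on edge, fully home in the free slot, let go of, with the lid still tipped back (((horizontal distance between plaque and slot0 below 0.009 m and z of plaque in the frame of slot0 below 0.004 m) or (horizontal distance between plaque and slot1 below 0.009 m and z of plaque in the frame of slot1 below 0.004 m) or (horizontal distance between plaque and slot2 below 0.009 m and z of plaque in the frame of slot2 below 0.004 m) or (horizontal distance between plaque and slot3 below 0.009 m and z of plaque in the frame of slot3 below 0.004 m)) and angle between plaque's own z axis and vertical below 0.13 rad and angle between the x axis of plaque and the x axis of case, either way round below 0.13 rad and contact force between the fingers and plaque below 0.1 N and value of joint lid above 1.6 rad), for 0.2 s.
At the end, for the whole second after the job is handed in: Plaque home in the free slot (within 4 mm of its floor, 9 mm of its centre, 0.13 rad of upright and square) and let go; the fingers grip the lid (over 2 N) and hold it still (under 0.05 rad/s) within 0.09 rad of its balance at 1.19 rad, no plaque propping it (((horizontal distance between plaque and slot0 below 0.009 m and z of plaque in the frame of slot0 below 0.004 m) or (horizontal distance between plaque and slot1 below 0.009 m and z of plaque in the frame of slot1 below 0.004 m) or (horizontal distance between plaque and slot2 below 0.009 m and z of plaque in the frame of slot2 below 0.004 m) or (horizontal distance between plaque and slot3 below 0.009 m and z of plaque in the frame of slot3 below 0.004 m)) and angle between plaque's own z axis and vertical below 0.13 rad and angle between the x axis of plaque and the x axis of case, either way round below 0.13 rad and value of joint lid between 1.099 and 1.279 rad and velocity of joint lid between -0.05 and 0.05 rad/s and contact force between the fingers and lid above 2 N and contact force between each of the fingers, lid and plaque below 0.1 N and contact force between lid and stored0 below 0.1 N and contact force between lid and stored1 below 0.1 N and contact force between lid and stored2 below 0.1 N); the arm keeps its last pose, push and grip.
It fails at once if the lid falls or is swung well past its balance towards shut (below 0.8 rad) (value of joint lid below 0.8 rad).
It fails at once if the plaque is dropped (it falls faster than 0.6 m/s out of the fingers) (linear speed of plaque above 0.6 m/s and contact force between the fingers and plaque below 0.05 N).
It fails at once if a plaque already in the case is shifted by more than 20 mm (distance of any of stored0, stored1, stored2 from where it was at the start of the episode above 0.02 m).
It fails at once if something else on the table is shifted by more than 30 mm (distance of any of gouge, mallet, cup, ladle, screwdriver, lid_stay, screw_tin from where it was at the start of the episode above 0.03 m).
It also fails if it takes over 61 s, if anything falls off the work surface, if the arm or the gripper's body presses on something with over 40 N, if the wrist force passes 120 N, or if a joint passes its speed limit or range.

## Working session

There is one attempt and no reset: what is moved stays moved. The work goes in short steps, Python scripts to look and compute and a tool call to move; the robot and the scene stay as the last step left them, time stands still between calls to the robot, and variables do not carry over. Pictures are saved under pics/ and viewed, at most 13 in all, crops included, and the job is handed in when it is done.

Besides the shell and the picture viewer there is one more tool, called after ">>>" as name(argument=value, ...), one argument or row to a line, values as JSON. jog_arm: Moves the arm, as the interface text tells. Its arguments: {"type":"object","properties":{"linear":{"type":"array","items":{"type":"array","items":{"type":"number"}}},"turn":{"type":"array","items":{"type":"number"}},"fingers":{"type":"number"}},"required":["linear","turn"]}

```bash
ls; mkdir -p pics
python3 - <<'E'
from station import env, read_camera, get_calibration
import cv2,numpy as np
np.set_printoptions(precision=4,suppress=True)
for n in("scene","top"):
    im=read_camera(n); cv2.imwrite(f"pics/{n}0.png",cv2.resize(im[...,::-1],(800,600),interpolation=cv2.INTER_CUBIC)); np.save(n+"0.npy",im)
    c=get_calibration(n); print(n,c["intrinsics"],c["extrinsics"])
print(env.observe())
E
```

```text
pics
scene [[380.2049   0.     256.6397]
 [  0.     380.2049 192.1322]
 [  0.       0.       1.    ]] [[-0.1561  0.9875 -0.0196  0.1218]
 [ 0.6842  0.0938 -0.7232 -0.2429]
 [-0.7124 -0.1263 -0.6903  1.444 ]
 [ 0.      0.      0.      1.    ]]
top [[390.5021   0.     252.0995]
 [  0.     390.5021 191.6475]
 [  0.       0.       1.    ]] [[-0.0275 -0.9996  0.0096 -0.0281]
 [-0.9975  0.0269 -0.0653  0.4762]
 [ 0.065  -0.0114 -0.9978  1.3196]
 [ 0.      0.      0.      1.    ]]
{'clock': 0.1, 'q': array([-1.3685,  0.2073,  1.5428,  0.    ,  1.3935, -0.1505]), 'joint_velocities': array([ 0.0007, -0.0014, -0.0041,  0.0017, -0.0007, -0.0014]), 'joint_torque': array([  0.0009, -37.1858, -28.2292,   0.0703,   0.0311,  -0.0001]), 'ee_pos': array([ 0.1985, -0.5389,  0.2044]), 'ee_rot': array([-0.001 ,  0.9845,  0.1755, -0.    ]), 'wrist_force': array([0.0709, 1.0955, 0.3255]), 'ft_torque': array([-0.0369,  0.0044,  0.0195]), 'gripper_force': 0.0, 'opening': 0.09419976918622278}
```

View pics/scene0.png

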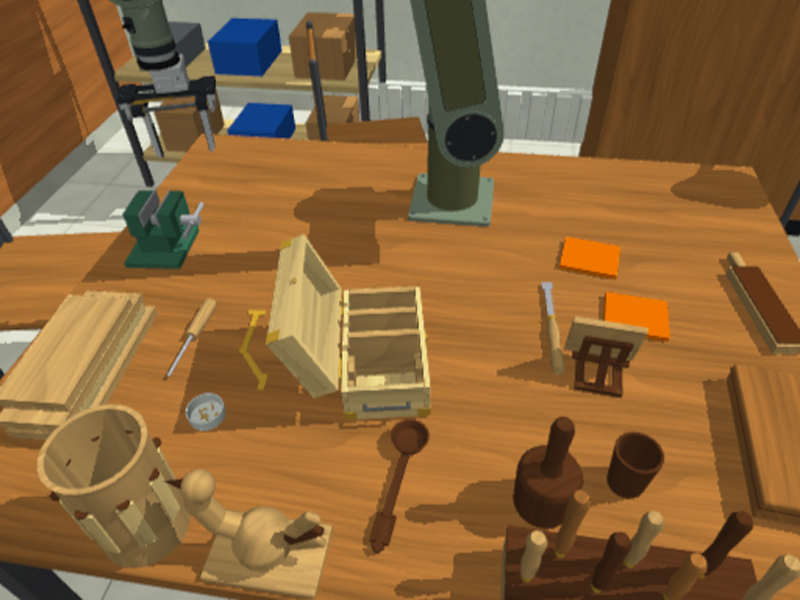

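View pics/top0.png

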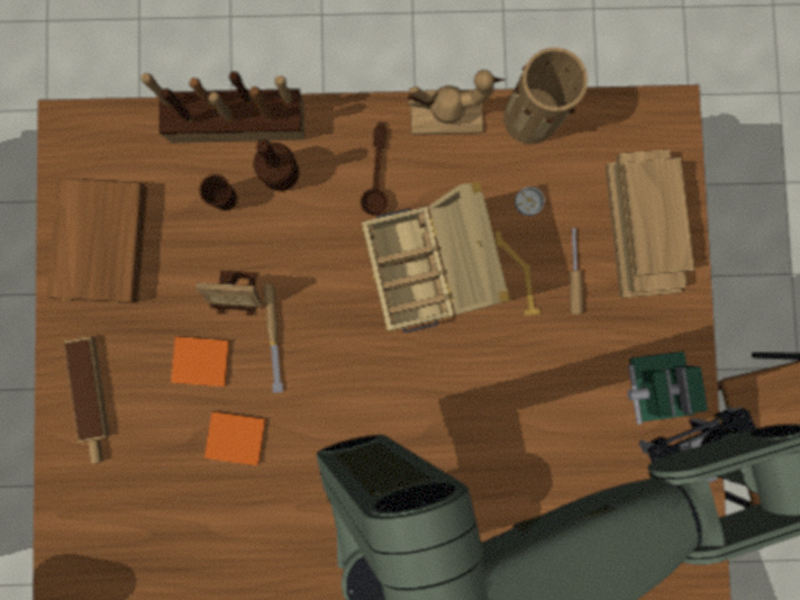

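The scene picture shows the easel with plaque at about (605,340), and the case at (385,350) with its lid tipped to the left. The top picture shows the plaque's top edge at about (230,295), the case at (410,268) and the lid to its right, so the case y is about world +y. 

Things that could be taken for the plaque, by pixel in the top picture:
- the pale plaque on the easel (230,295)
- orange boards at (200,361) and (236,437)
- stored plaques in the case (410,250–300)
- the board stack at (650,225)

I choose the pale one on the dark easel and will check it in a crop.

Run:
```python
import cv2,numpy as np
t=np.load("top0.npy")[...,::-1];s=np.load("scene0.npy")[...,::-1]
def c(im,x,y,w,h,W,H): return cv2.resize(im[y:y+h,x:x+w],(W,H),interpolation=cv2.INTER_CUBIC)
# tiles: top case (x225..,w 100,h 75 ; x4), scene case, top easel, scene easel
A=np.vstack([np.hstack([c(t,225,140,100,75,400,300),c(s,170,165,112,84,400,300)]),
 np.hstack([c(t,115,160,80,60,400,300),c(s,340,190,80,60,400,300)])])
cv2.imwrite("pics/crop1.png",A)
```

```text
(no output)
```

View pics/crop1.png

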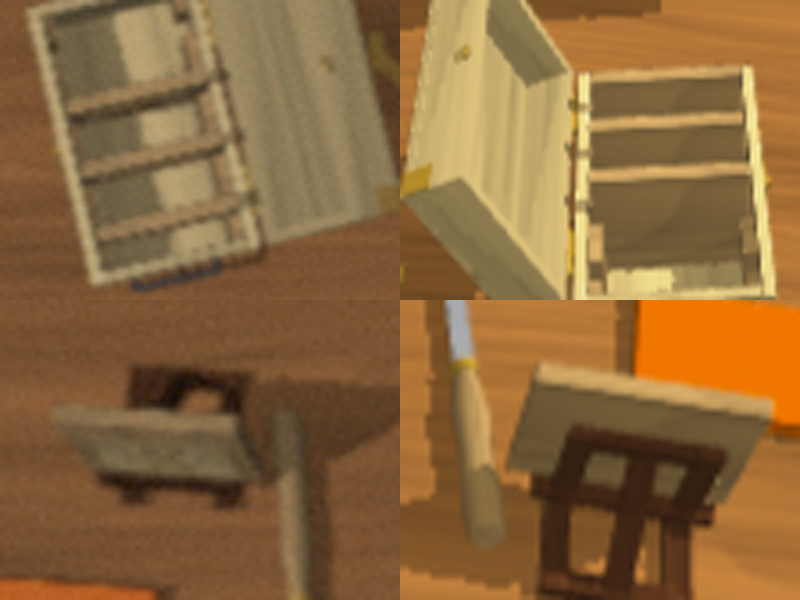

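Crop: the pale plaque is on the dark easel. Its top strip ends in the scene tile at about (537,370) and (771,408). The case has plaques in the three slots towards world −x, so the free slot is the +x end, slot 3. Next I cast rays.

```bash
cat > h.py <<'E'
import numpy as np
from station import get_calibration
np.set_printoptions(precision=4,suppress=True)
C={n:get_calibration(n) for n in("scene","top")}
def ray(n,p):
    E=C[n]["extrinsics"];R=E[:3,:3];o=-R.T@E[:3,3]
    d=R.T@np.linalg.solve(C[n]["intrinsics"],[p[0],p[1],1]);return o,d/np.linalg.norm(d)
def plane(n,p,z):
    o,d=ray(n,p);return o+d*(z-o[2])/d[2]
def tri(ps,pt):
    (a,u),(b,v)=ray("scene",ps),ray("top",pt)
    s=np.linalg.lstsq(np.c_[u,-v],b-a,rcond=None)[0];P,Q=a+s[0]*u,b+s[1]*v
    return (P+Q)/2,np.linalg.norm(P-Q)
def proj(n,P):
    E=C[n]["extrinsics"];q=C[n]["intrinsics"]@(E[:3,:3]@P+E[:3,3]);return q[:2]/q[2]
E
python3 - <<'E'
from h import *
import cv2
def tile(X,Y,ox,oy,k,bx,by): return (bx+(X-ox+.5)/k-.5, by+(Y-oy+.5)/k-.5)
S=lambda X,Y:tile(X,Y,400,300,5,340,190)
T=lambda X,Y:tile(X,Y,0,300,5,115,160)
K=lambda X,Y:tile(X,Y,0,0,4,225,140)
KS=lambda X,Y:tile(X,Y,400,0,400/112,170,165)
for nm,p,z in(("front top R",S(539,362),.126),("front top L",S(773,402),.126),("back top R",S(536,378),.123),("back top L",S(770,416),.123)): print(nm,plane("scene",p,z))
for nm,p,z in(("back top L",T(54,408),.123),("back top R",T(240,419),.123)): print("top",nm,plane("top",p,z))
print("case top: ")
for nm,p in(("+x+y",K(29,10)),("-x+y",K(97,286)),("-x-y",K(262,246))): print(nm,plane("top",p,.082))
print("case scene:")
for nm,p in(("-x+y",KS(751,67)),("-x-y",KS(579,74)),("+x+y",KS(776,297))): print(nm,plane("scene",p,.082))
print("stored tops z=.114 top view ends")
for a,b in(((70,110),(212,77)),((83,173),(225,140)),((97,235),(238,204))):
    A,B=plane("top",K(*a),.114),plane("top",K(*b),.114);print(A,B,np.linalg.norm(A-B),(A+B)/2,np.degrees(np.arctan2(*(A-B)[[1,0]])))
print("scene ends")
for a,b in(((588,124),(745,117)),((590,178),(750,169))):
    A,B=plane("scene",KS(*a),.114),plane("scene",KS(*b),.114);print(A,B,np.linalg.norm(A-B),(A+B)/2)
E
```

```text
front top R [0.4917 0.2447 0.126 ]
front top L [0.5045 0.3585 0.126 ]
back top R [0.5005 0.2433 0.123 ]
back top L [0.5116 0.3569 0.123 ]
top back top L [0.5118 0.3569 0.123 ]
top back top R [0.5018 0.2405 0.123 ]
case top: 
+x+y [0.6352 0.0214 0.082 ]
-x+y [ 0.408  -0.0281  0.082 ]
-x-y [ 0.4368 -0.1629  0.082 ]
case scene:
-x+y [ 0.4081 -0.0242  0.082 ]
-x-y [ 0.4352 -0.1607  0.082 ]
+x+y [0.6374 0.0243 0.082 ]
stored tops z=.114 top view ends
[ 0.5478 -0.0104  0.114 ] [ 0.5713 -0.1242  0.114 ] 0.11614552612909548 [ 0.5595 -0.0673  0.114 ] 101.65833653943255
[ 0.4973 -0.0194  0.114 ] [ 0.5206 -0.1329  0.114 ] 0.1158442887356352 [ 0.5089 -0.0761  0.114 ] 101.60089790116977
[ 0.4478 -0.0292  0.114 ] [ 0.4693 -0.1415  0.114 ] 0.11441885400683861 [ 0.4586 -0.0854  0.114 ] 100.8604231323926
scene ends
[ 0.5216 -0.1311  0.114 ] [ 0.4983 -0.0164  0.114 ] 0.11699823963766849 [ 0.5099 -0.0738  0.114 ]
[ 0.575  -0.1176  0.114 ] [ 0.5505 -0.0055  0.114 ] 0.11467000166944546 [ 0.5628 -0.0615  0.114 ]
```

Both views agree within about 3 mm. Case yaw is about 12°, slot 3 is at about (0.612,−0.054), and the plaque's top centre is at (0.502,0.301) with yaw about −5.7°. The sizes check: 116 mm for the plaques and 233 mm for the case. Now I rise, turn and go over the easel.

>>> jog_arm(
  linear=[
    [0,0,-1.6],
    [0,0,-1.6],
    [0,0,-1.6],
    [0,0,-1.6],
    [0,0,-1.6],
  ],
  turn=[-7.12,-7.12,-7.12,-7.12,-7.12],
  fingers=-1,
)

```text
clock: 0.52
ee_pos: [0.1986, -0.5391, 0.2855]
ee_rot: [-0.001, 0.882, 0.471, 0.0]
wrist_force: [0.4, -0.2, -0.4]
opening: 0.0939
gripper_force: 0.0
```

>>> jog_arm(
  linear=[
    [0,0,-1.6],
    [0,0,-1.6],
    [0,0,-1.6],
    [0,0,-1.6],
    [0,0,0],
  ],
  turn=[-7.12,-7.12,-7.12,-7.12,0],
)

```text
clock: 0.93
ee_pos: [0.199, -0.541, 0.3529]
ee_rot: [0.003, 0.741, 0.672, -0.002]
wrist_force: [-0.5, -0.7, 1.2]
opening: 0.0942
gripper_force: 0.0
```

>>> jog_arm(
  linear=[
    [2.2,3.07,0],
    [2.2,3.07,0],
    [2.2,3.07,0],
    [2.2,3.07,0],
    [2.2,3.07,0],
  ],
  turn=[0,0,0,0,0],
)

```text
clock: 1.35
ee_pos: [0.3633, -0.4439, 0.3478]
ee_rot: [-0.001, 0.743, 0.669, 0.0]
wrist_force: [-0.2, -1.7, 0.2]
opening: 0.0945
gripper_force: 0.0
```

>>> jog_arm(
  linear=[
    [2.2,3.07,0],
    [2.2,3.07,0],
    [3.5,0,0],
    [3.5,0,0],
    [3.5,0,0],
  ],
  turn=[0,0,0,0,0],
)

```text
clock: 1.77
ee_pos: [0.4383, -0.3012, 0.347]
ee_rot: [-0.002, 0.742, 0.67, -0.0]
wrist_force: [0.1, -0.1, 1.1]
opening: 0.0941
gripper_force: 0.0
```

>>> jog_arm(
  linear=[
    [3.5,0,0],
    [3.5,0,0],
    [3.5,0,0],
    [3.5,0,0],
    [3.5,0,0],
  ],
  turn=[0,0,0,0,0],
)

```text
clock: 2.18
ee_pos: [0.455, -0.1272, 0.3479]
ee_rot: [-0.001, 0.743, 0.67, -0.0]
wrist_force: [0.4, 0.2, -0.8]
opening: 0.0939
gripper_force: 0.0
```

>>> jog_arm(
  linear=[
    [3.5,0,0],
    [3.5,0,0],
    [3.5,0,0],
    [3.5,0,0],
    [3.5,0,0],
  ],
  turn=[0,0,0,0,0],
)

```text
clock: 2.6
ee_pos: [0.4723, 0.0468, 0.348]
ee_rot: [-0.001, 0.743, 0.67, -0.001]
wrist_force: [-0.4, 0.2, -0.2]
opening: 0.0943
gripper_force: 0.0
```

>>> jog_arm(
  linear=[
    [3.5,0,0],
    [3.5,0,0],
    [3.5,0,0],
    [3.5,0,0],
    [0,0,0],
  ],
  turn=[0,0,0,0,0],
)

```text
clock: 3.02
ee_pos: [0.486, 0.1895, 0.3475]
ee_rot: [-0.002, 0.74, 0.672, -0.0]
wrist_force: [-0.4, 0.8, 0.6]
opening: 0.0938
gripper_force: 0.0
```

>>> jog_arm(
  linear=[
    [2.8,0.03,0],
    [2.8,0.03,0],
    [2.8,0.03,0],
    [2.8,0.03,0],
    [0,0,0],
  ],
  turn=[0,0,0,0,0],
)

```text
clock: 3.43
ee_pos: [0.4986, 0.2989, 0.3472]
ee_rot: [-0.001, 0.741, 0.671, -0.001]
wrist_force: [-0.6, -1.1, -0.1]
opening: 0.0938
gripper_force: 0.0
```

>>> jog_arm(
  linear=[
    [0,0,3],
    [0,0,3],
    [0,0,3],
    [0,0,3],
    [0,0,3],
  ],
  turn=[0,0,0,0,0],
)

```text
clock: 3.85
ee_pos: [0.4986, 0.2942, 0.1971]
ee_rot: [0.0, 0.742, 0.67, -0.001]
wrist_force: [0.3, 0.4, 0.3]
opening: 0.0942
gripper_force: 0.0
```

>>> jog_arm(
  linear=[
    [0,0,3],
    [0,0,3],
    [0,0,2.5],
    [0,0,2],
    [0,0,0],
  ],
  turn=[0,0,0,0,0],
)

```text
clock: 4.27
ee_pos: [0.4946, 0.2925, 0.0883]
ee_rot: [-0.002, 0.742, 0.67, -0.006]
wrist_force: [-1.3, -0.3, -0.9]
opening: 0.0941
gripper_force: 0.0
```

>>> jog_arm(
  linear=[
    [0,0,0],
    [0,0,0],
  ],
  turn=[0,0],
)

```text
clock: 4.43
ee_pos: [0.5001, 0.2954, 0.0955]
ee_rot: [0.0, 0.742, 0.67, 0.001]
wrist_force: [-0.7, 0.1, 0.6]
opening: 0.0941
gripper_force: 0.0
```

Run:
```python
from h import *
from station import read_camera
import cv2
t=read_camera("top");s=read_camera("scene")
A=np.hstack([cv2.resize(i[y:y+100,x:x+133],(400,300),interpolation=cv2.INTER_CUBIC) for i,x,y in((t,90,130),(s,310,150))])
cv2.imwrite("pics/g1.png",A[...,::-1])
```

```text
(no output)
```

View pics/g1.png

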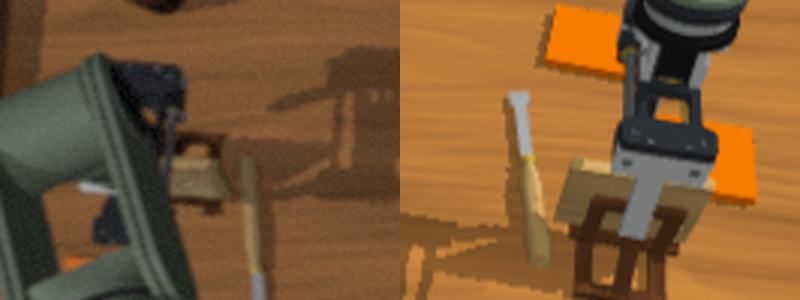

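The fingers straddle the plaque, one in front and one behind (scene crop near (635,210)), and the TCP is 5 mm off along the width. I correct that and close.

>>> jog_arm(
  linear=[
    [0.5,-0.3,0.3],
    [0,0,0],
    [0,0,0],
  ],
  turn=[0,0,0],
)

```text
clock: 4.78
ee_pos: [0.4969, 0.3014, 0.0921]
ee_rot: [0.0, 0.741, 0.671, 0.0]
wrist_force: [-0.3, -0.0, 0.1]
opening: 0.0942
gripper_force: 0.0
```

>>> jog_arm(
  linear=[
    [0,0,0],
    [0,0,0],
    [0,0,0],
    [0,0,0],
    [0,0,0],
  ],
  turn=[0,0,0,0,0],
  fingers=1,
)

```text
clock: 5.2
ee_pos: [0.4968, 0.3009, 0.0915]
ee_rot: [-0.0, 0.741, 0.671, -0.0]
wrist_force: [0.3, 0.1, -0.6]
opening: 0.0642
gripper_force: 0.0
```

>>> jog_arm(
  linear=[
    [0,0,0],
    [0,0,0],
    [0,0,0],
    [0,0,0],
    [0,0,0],
  ],
  turn=[0,0,0,0,0],
)

```text
clock: 5.62
ee_pos: [0.4968, 0.3009, 0.0914]
ee_rot: [0.0, 0.741, 0.671, 0.0]
wrist_force: [0.9, -0.0, 0.2]
opening: 0.031
gripper_force: 0.0
```

>>> jog_arm(
  linear=[
    [0,0,0],
    [0,0,0],
    [0,0,0],
    [0,0,0],
    [0,0,0],
  ],
  turn=[0,0,0,0,0],
)

```text
clock: 6.03
ee_pos: [0.4947, 0.3012, 0.0921]
ee_rot: [-0.002, 0.741, 0.671, -0.002]
wrist_force: [-5.8, -0.0, 7.3]
opening: 0.0177
gripper_force: 28.1
```

>>> jog_arm(
  linear=[
    [0,-0.4,-0.1],
    [0,-0.4,-0.1],
    [0,-0.4,-0.1],
    [0,-0.4,-0.1],
    [0,0,0],
  ],
  turn=[0,0,0,0,0],
)

```text
clock: 6.45
ee_pos: [0.4789, 0.3025, 0.0948]
ee_rot: [-0.001, 0.741, 0.671, -0.001]
wrist_force: [-4.4, 1.9, -0.4]
opening: 0.0118
gripper_force: 30.0
```

>>> jog_arm(
  linear=[
    [0,-0.2,-0.2],
    [0,-0.1,-0.3],
    [0,0,-0.4],
    [0,0,-0.4],
    [0,0,0],
  ],
  turn=[0,0,0,0,0],
)

```text
clock: 6.87
ee_pos: [0.4795, 0.3032, 0.1101]
ee_rot: [0.001, 0.742, 0.671, 0.002]
wrist_force: [0.2, 0.0, -0.4]
opening: 0.0117
gripper_force: 30.0
```

>>> jog_arm(
  linear=[
    [0,0,-1.5],
    [0,0,-2.5],
    [0,0,-2.5],
    [0,0,-2.5],
    [0,0,-2.5],
  ],
  turn=[0,0,0,0,0],
)

```text
clock: 7.28
ee_pos: [0.4782, 0.3027, 0.2249]
ee_rot: [0.0, 0.742, 0.671, 0.0]
wrist_force: [-0.3, -0.5, -0.5]
opening: 0.0116
gripper_force: 30.0
```

>>> jog_arm(
  linear=[
    [0,0,-0.5],
    [0,0,0],
    [0,0,0],
    [-1.5,0.2,0],
    [-2.5,0.37,0],
  ],
  turn=[-5.9,-5.9,-5.9,0,0],
)

```text
clock: 7.7
ee_pos: [0.4916, 0.2661, 0.2289]
ee_rot: [-0.0, 0.628, 0.778, 0.001]
wrist_force: [-0.5, -0.1, -1.1]
opening: 0.0117
gripper_force: 30.0
```

>>> jog_arm(
  linear=[
    [-2.5,0.37,0],
    [-2.5,0.37,0],
    [-2.5,0.37,0],
    [-2.5,0.37,0],
    [-2.5,0.37,0],
  ],
  turn=[0,0,0,0,0],
)

```text
clock: 8.12
ee_pos: [0.5365, 0.1451, 0.2288]
ee_rot: [0.0, 0.629, 0.777, 0.0]
wrist_force: [0.1, 0.5, -0.7]
opening: 0.0118
gripper_force: 30.0
```

>>> jog_arm(
  linear=[
    [-2.5,0.37,0],
    [-2.5,0.37,0],
    [-2.5,0.37,0],
    [-2.5,0.37,0],
    [-2.5,0.37,0],
  ],
  turn=[0,0,0,0,0],
)

```text
clock: 8.53
ee_pos: [0.5806, 0.0265, 0.2288]
ee_rot: [0.0, 0.63, 0.777, 0.0]
wrist_force: [0.9, 0.2, -2.0]
opening: 0.0119
gripper_force: 30.0
```

>>> jog_arm(
  linear=[
    [-2.5,0.37,0],
    [-2,0.3,0],
    [-2,0.3,0],
    [-1,0.2,0],
    [0,0,0],
  ],
  turn=[0,0,0,0,0],
)

```text
clock: 8.95
ee_pos: [0.6077, -0.0451, 0.2284]
ee_rot: [0.0, 0.631, 0.776, -0.0]
wrist_force: [-0.5, 0.1, -0.7]
opening: 0.0117
gripper_force: 30.0
```

>>> jog_arm(
  linear=[
    [0,0,0],
    [0,0,0],
    [0,0,0],
  ],
  turn=[0,0,0],
)

```text
clock: 9.2
ee_pos: [0.6066, -0.0417, 0.2285]
ee_rot: [-0.0, 0.629, 0.778, 0.0]
wrist_force: [0.1, 0.6, -0.5]
opening: 0.0118
gripper_force: 30.0
```

Run:
```python
from h import *
from station import read_camera,env
import cv2
t=read_camera("top");s=read_camera("scene");np.save("t2.npy",t);np.save("s2.npy",s)
o=env.observe();print(o["ee_pos"],o["ee_rot"],proj("top",o["ee_pos"]),proj("scene",o["ee_pos"]))
A=np.hstack([cv2.resize(i[y:y+90,x:x+120],(400,300),interpolation=cv2.INTER_CUBIC) for i,x,y in((t,205,125),(s,180,130))])
cv2.imwrite("pics/g2.png",A[...,::-1])
```

```text
[ 0.6067 -0.0418  0.2286] [-0.0001  0.6288  0.7776  0.0001] [251.794  141.5683] [248.3942 193.4523]
```

View pics/g2.png

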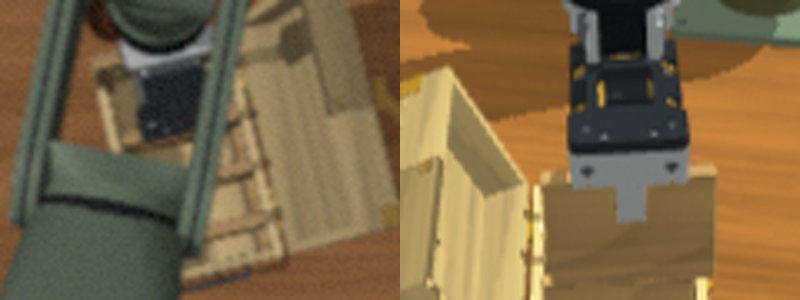

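The plaque hangs upright in the grip. In the scene tile its top corners are at (540,173) and (714,166), and the finger's centre line is at x≈631. Now I measure its offset from the TCP and from the slot in this same camera.

Run:
```python
from h import *
import cv2
k=400/120
S=lambda X,Y:(180+(X-400+.5)/k-.5,130+(Y+.5)/k-.5)
tcp=np.array([.6067,-.0418,.2286]);a=np.radians(12);ux=np.array([np.cos(a),np.sin(a),0]);uy=np.array([-np.sin(a),np.cos(a),0])
def vp(p,off):
    o,d=ray("scene",p);c=tcp+off*ux;return o+d*((c-o)@ux)/(d@ux)
for nm,p,o in(("TL",S(540,182),.006),("TR",S(715,174),.006),("BR",S(714,275),.006),("fingL",S(616,205),.018),("fingR",S(647,205),.018)):
    P=vp(p,o);print(nm,P,"along case y rel tcp",(P-tcp)@uy,"z rel",P[2]-tcp[2])
# edge profile rows in scene image for the plaque
s=np.load("s2.npy").astype(int)
for r in(190,195,200,205): print(r,s[r,218:228].sum(1),s[r,268:282].sum(1))
for c in(230,235,262,270): print(c,s[176:188,c].sum(1),s[205:224,c].sum(1))
```

```text
TL [ 0.6245 -0.0965  0.2661] along case y rel tcp -0.05717805312674155 z rel 0.03749076269581711
TR [0.6006 0.0156 0.2654] along case y rel tcp 0.05742392723186484 z rel 0.03682956718013955
BR [0.6005 0.0161 0.169 ] along case y rel tcp 0.057890107760887426 z rel -0.05960986584455916
fingL [ 0.6261 -0.0463  0.2533] along case y rel tcp -0.00839345339060109 z rel 0.02474684892529158
fingR [ 0.6218 -0.0264  0.2519] along case y rel tcp 0.011876404740518424 z rel 0.02333586425470227
190 [432 329 627 630 494 320 289 288 288 289] [294 296 297 294 298 297 336 344 343 345 346 345 347 348]
195 [334 292 432 456 513 327 274 277 274 279] [285 285 287 287 288 289 350 359 359 360 362 365 366 366]
200 [470 366 603 630 534 414 295 270 272 272] [275 273 275 272 272 273 337 364 368 370 371 371 374 375]
205 [278 359 606 631 581 355 275 272 271 273] [258 251 250 251 254 257 330 344 348 349 348 351 352 351]
230 [389 373 376 373 351 399 485 487 427 288 287 284] [278 283 272 261 254 261 277 284 277 271 259 256 284 288 293 289 289 285
 285]
235 [243 372 371 342 247 177 253 349 372 372 347 286] [280 272 255 256 259 268 282 286 274 276 283 287 289 294 297 293 295 292
 286]
262 [372 372 318 173 221 316 370 374 350 303 276 285] [276 269 257 252 270 279 269 270 270 260 276 281 290 299 294 292 292 286
 285]
270 [364 378 389 430 484 474 405 265 274 281 283 293] [250 251 253 266 285 284 275 297 484 627 627 626 627 630 628 625 619 611
 606]
```

>>> jog_arm(
  linear=[
    [-0.6,0.15,0],
    [-0.5,0.15,0],
    [0,0,0],
    [0,0,1],
    [0,0,1.5],
  ],
  turn=[0,0,0,0,0],
)

```text
clock: 9.72
ee_pos: [0.6137, -0.0535, 0.2047]
ee_rot: [0.002, 0.629, 0.777, 0.001]
wrist_force: [0.6, -0.4, -1.1]
opening: 0.0121
gripper_force: 30.0
```

>>> jog_arm(
  linear=[
    [0,0,2],
    [0,0,1.5],
    [0,0,0.8],
    [0,0,0],
    [0,0,0],
  ],
  turn=[0,0,0,0,0],
)

```text
clock: 10.13
ee_pos: [0.6119, -0.053, 0.1599]
ee_rot: [-0.001, 0.629, 0.777, -0.0]
wrist_force: [-0.1, 1.0, -0.5]
opening: 0.0118
gripper_force: 30.0
```

>>> jog_arm(
  linear=[
    [0,0,0],
    [0,0,0],
    [0,0,0],
  ],
  turn=[0,0,0],
)

```text
clock: 10.38
ee_pos: [0.6131, -0.0532, 0.1618]
ee_rot: [0.001, 0.629, 0.777, 0.001]
wrist_force: [0.8, 0.1, -0.9]
opening: 0.0119
gripper_force: 30.0
```

Run:
```python
from h import *
from station import read_camera,env
import cv2
t=read_camera("top");s=read_camera("scene")
o=env.observe();print(o["ee_pos"],o["ee_rot"],o["q"],o["wrist_force"])
A=np.hstack([cv2.resize(i[y:y+90,x:x+120],(400,300),interpolation=cv2.INTER_CUBIC) for i,x,y in((t,205,125),(s,180,170))])
cv2.imwrite("pics/g3.png",A[...,::-1])
```

```text
[ 0.6127 -0.0532  0.1614] [0.0008 0.6294 0.7771 0.0004] [-0.2272  0.3259  1.4857 -0.      1.3283 -0.4365] [ 0.0406 -0.0323 -0.9692]
```

View pics/g3.png

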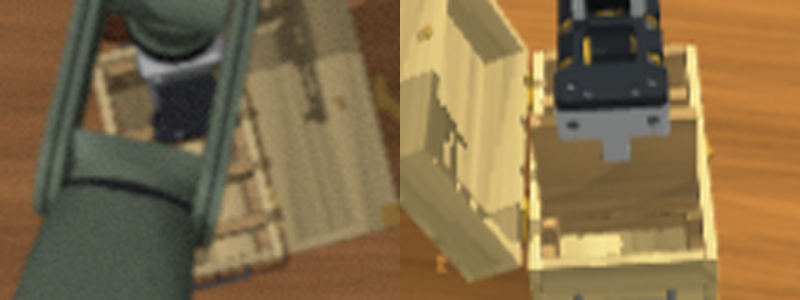

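The plaque hangs above the slot-3 combs (scene tile, plaque edges at x≈531 and 698, comb blocks at about (549,243) and (692,232)). I shift 1 mm and lower gently.

>>> jog_arm(
  linear=[
    [0.12,0,0.5],
    [0,0,0.6],
    [0,0,0.6],
    [0,0,0.6],
    [0,0,0],
  ],
  turn=[0,0,0,0,0],
)

```text
clock: 10.9
ee_pos: [0.6104, -0.0515, 0.135]
ee_rot: [-0.002, 0.629, 0.777, -0.001]
wrist_force: [-0.8, 0.6, -1.6]
opening: 0.0119
gripper_force: 30.0
```

>>> jog_arm(
  linear=[
    [0,0,0.5],
    [0,0,0.5],
    [0,0,0.5],
    [0,0,0],
    [0,0,0],
  ],
  turn=[0,0,0,0,0],
)

```text
clock: 11.32
ee_pos: [0.6116, -0.0518, 0.1219]
ee_rot: [-0.0, 0.629, 0.777, -0.0]
wrist_force: [0.8, -0.4, -1.0]
opening: 0.0116
gripper_force: 30.0
```

>>> jog_arm(
  linear=[
    [0,0,0.6],
    [0,0,0.6],
    [0,0,0.6],
    [0,0,0.6],
    [0,0,0.4],
  ],
  turn=[0,0,0,0,0],
)

```text
clock: 11.73
ee_pos: [0.6113, -0.0517, 0.0931]
ee_rot: [-0.001, 0.629, 0.777, -0.0]
wrist_force: [0.6, 0.3, -1.8]
opening: 0.0119
gripper_force: 30.0
```

>>> jog_arm(
  linear=[
    [0,0,0.4],
    [0,0,0.4],
    [0,0,0.3],
    [0,0,0],
    [0,0,0],
  ],
  turn=[0,0,0,0,0],
)

```text
clock: 12.15
ee_pos: [0.6119, -0.0519, 0.0833]
ee_rot: [-0.0, 0.629, 0.777, -0.0]
wrist_force: [-0.3, 0.3, -1.2]
opening: 0.0118
gripper_force: 30.0
```

>>> jog_arm(
  linear=[
    [0,0,0.2],
    [0,0,0.2],
    [0,0,0],
    [0,0,0],
  ],
  turn=[0,0,0,0],
)

```text
clock: 12.48
ee_pos: [0.6118, -0.0518, 0.0794]
ee_rot: [-0.0, 0.629, 0.777, -0.0]
wrist_force: [0.5, 0.2, -0.1]
opening: 0.0118
gripper_force: 30.0
```

>>> jog_arm(
  linear=[
    [0,0,0.2],
    [0,0,0],
    [0,0,0],
  ],
  turn=[0,0,0],
)

```text
clock: 12.73
ee_pos: [0.6124, -0.0519, 0.0782]
ee_rot: [0.0, 0.629, 0.777, 0.0]
wrist_force: [-0.7, 0.8, 3.1]
opening: 0.0118
gripper_force: 30.0
```

>>> jog_arm(
  linear=[
    [0,0,0.15],
    [0,0,0],
    [0,0,0],
  ],
  turn=[0,0,0],
)

```text
clock: 12.98
ee_pos: [0.6125, -0.0519, 0.0782]
ee_rot: [0.001, 0.629, 0.777, 0.0]
wrist_force: [-3.7, 1.6, 10.4]
opening: 0.012
gripper_force: 30.0
```

>>> jog_arm(
  linear=[
    [0,0,0],
    [0,0,0],
    [0,0,0],
    [0,0,0],
  ],
  turn=[0,0,0,0],
  fingers=0.35,
)

```text
clock: 13.32
ee_pos: [0.6116, -0.0519, 0.0754]
ee_rot: [-0.0, 0.629, 0.777, -0.0]
wrist_force: [0.1, -0.8, -0.0]
opening: 0.0303
gripper_force: 0.0
```

The plaque is seated (firm stop at TCP z 0.078) and released. I rise clear, open, turn 90° and go above the lid edge.

>>> jog_arm(
  linear=[
    [0,0,-0.8],
    [0,0,-1.5],
    [0,0,-2],
    [0,0,-2.5],
    [0,0,-3],
  ],
  turn=[0,0,0,0,0],
)

```text
clock: 13.73
ee_pos: [0.6106, -0.0516, 0.1735]
ee_rot: [-0.002, 0.629, 0.777, -0.001]
wrist_force: [1.2, -0.2, -0.1]
opening: 0.0304
gripper_force: 0.0
```

>>> jog_arm(
  linear=[
    [0,0,-3],
    [0,0,-3],
    [0,0,-3],
    [0,0,-3],
    [0,0,0],
  ],
  turn=[0,0,0,0,6.92],
  fingers=-1,
)

```text
clock: 14.15
ee_pos: [0.6154, -0.0526, 0.303]
ee_rot: [0.006, 0.676, 0.737, 0.004]
wrist_force: [1.2, 0.5, 1.8]
opening: 0.0604
gripper_force: 0.0
```

>>> jog_arm(
  linear=[
    [0,0,0],
    [0,0,0],
    [0,0,0],
    [0,0,0],
    [0,0,0],
  ],
  turn=[6.92,6.92,6.92,6.92,6.92],
)

```text
clock: 14.57
ee_pos: [0.6119, -0.0519, 0.2943]
ee_rot: [0.0, 0.865, 0.501, 0.0]
wrist_force: [-0.2, -0.1, -0.1]
opening: 0.0924
gripper_force: 0.0
```

>>> jog_arm(
  linear=[
    [0,0,0],
    [0,0,0],
    [0,0,0],
    [0,0,0],
    [0,0,0],
  ],
  turn=[6.92,6.92,6.92,6.92,6.92],
)

```text
clock: 14.98
ee_pos: [0.6118, -0.0519, 0.2943]
ee_rot: [0.0, 0.975, 0.221, 0.0]
wrist_force: [-0.0, -0.7, 0.8]
opening: 0.0941
gripper_force: 0.0
```

>>> jog_arm(
  linear=[
    [0,0,0],
    [0,0,0],
    [0,0,0],
    [0,0,0],
  ],
  turn=[6.92,6.92,0,0],
)

```text
clock: 15.32
ee_pos: [0.6119, -0.0519, 0.2942]
ee_rot: [0.0, 0.994, 0.106, 0.0]
wrist_force: [0.3, 0.2, -0.7]
opening: 0.0938
gripper_force: 0.0
```

Run:
```python
from h import *
from station import read_camera,env
import cv2
o=env.observe();print(o["ee_pos"],o["ee_rot"],o["q"])
s=read_camera("scene");t=read_camera("top")
a=np.radians(12);ux=np.array([np.cos(a),np.sin(a),0]);uy=np.array([-np.sin(a),np.cos(a),0]);c0=np.array([.536,-.0696,0])
th=1.95
out=[]
for n,im,x0,y0 in(("top",t,205,115),("scene",s,150,140)):
    A=cv2.resize(im[y0:y0+90,x0:x0+120],(400,300),interpolation=cv2.INTER_CUBIC)
    for x in(-.117,.117):
        for z in(0,.044):
            P=c0+x*ux+(-.073+.143*np.cos(th)-z*np.sin(th))*uy+np.array([0,0,.082+.143*np.sin(th)+z*np.cos(th)])
            q=(proj(n,P)-[x0,y0])*400/120+1.2;cv2.circle(A,tuple(int(v) for v in q),3,(255,0,0) if z else (0,0,255),-1)
    out.append(A)
cv2.imwrite("pics/g4.png",np.hstack(out)[...,::-1])
```

```text
[ 0.6119 -0.0519  0.2942] [0.     0.9943 0.1063 0.0001] [-0.2254  0.2383  1.3219  0.      1.5813  1.1323]
```

View pics/g4.png

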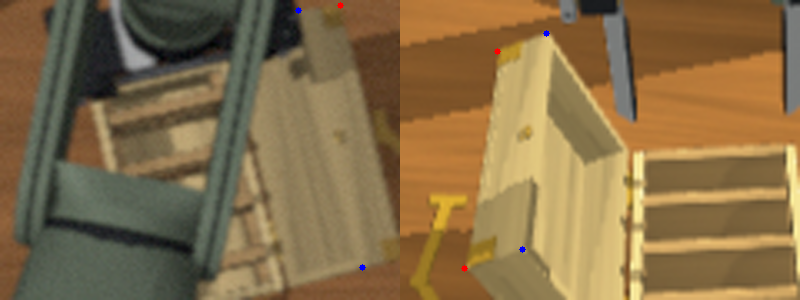

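The projected lid-edge corners land on the lid's corners in the scene tile, within 1 px at (498,50), (546,34) and (465,268). All four plaques stand in the case. I move over the lid edge and descend.

>>> jog_arm(
  linear=[
    [-1.2,2.2,0],
    [-1.3,2.5,0],
    [-1.3,2.5,0],
    [-1.3,2.5,0],
    [-1.3,2.5,0],
  ],
  turn=[0,0,0,0,0],
)

```text
clock: 15.83
ee_pos: [0.5744, -0.1855, 0.2941]
ee_rot: [0.0, 0.994, 0.106, 0.0]
wrist_force: [0.2, 0.2, 0.9]
opening: 0.0942
gripper_force: 0.0
```

>>> jog_arm(
  linear=[
    [-1.3,1.8,0],
    [-0.1,0.6,0],
    [0,0,0],
    [0,0,1],
    [0,0,1],
  ],
  turn=[0,0,0,0,0],
)

```text
clock: 16.25
ee_pos: [0.567, -0.2099, 0.2739]
ee_rot: [0.0, 0.994, 0.106, 0.001]
wrist_force: [-0.3, -0.2, -0.7]
opening: 0.0938
gripper_force: 0.0
```

>>> jog_arm(
  linear=[
    [0,0,1],
    [0,0,1],
    [0,0,0],
    [0,0,0],
    [0,0,0],
  ],
  turn=[0,0,0,0,0],
)

```text
clock: 16.67
ee_pos: [0.5663, -0.2106, 0.2539]
ee_rot: [-0.0, 0.994, 0.105, -0.0]
wrist_force: [0.3, 0.5, 0.8]
opening: 0.0942
gripper_force: 0.0
```

>>> jog_arm(
  linear=[
    [0,0,1.5],
    [0,0,1.5],
    [0,0,1.5],
    [0,0,1.5],
    [0,0,0.8],
  ],
  turn=[0,0,0,0,0],
)

```text
clock: 17.08
ee_pos: [0.5657, -0.2106, 0.1848]
ee_rot: [-0.0, 0.994, 0.105, -0.0]
wrist_force: [0.3, -0.4, -0.6]
opening: 0.094
gripper_force: 0.0
```

>>> jog_arm(
  linear=[
    [0,0,0],
    [0,0,0],
    [0,0,0],
  ],
  turn=[0,0,0],
)

```text
clock: 17.33
ee_pos: [0.567, -0.2114, 0.1874]
ee_rot: [0.001, 0.994, 0.105, 0.001]
wrist_force: [1.1, -0.5, 0.4]
opening: 0.0939
gripper_force: 0.0
```

>>> jog_arm(
  linear=[
    [0,0,0],
    [0,0,0],
    [0,0,0],
    [0,0,0],
    [0,0,0],
  ],
  turn=[0,0,0,0,0],
  fingers=1,
)

```text
clock: 17.75
ee_pos: [0.5662, -0.211, 0.1862]
ee_rot: [0.0, 0.994, 0.105, 0.0]
wrist_force: [-0.6, -0.0, 0.9]
opening: 0.0638
gripper_force: 0.0
```

>>> jog_arm(
  linear=[
    [0,0,0],
    [0,0,0],
    [0,0,0],
    [0,0,0],
    [0,0,0],
  ],
  turn=[0,0,0,0,0],
)

```text
clock: 18.17
ee_pos: [0.566, -0.2109, 0.1859]
ee_rot: [0.0, 0.994, 0.105, -0.0]
wrist_force: [-0.0, 1.1, 0.7]
opening: 0.0423
gripper_force: 30.0
```

>>> jog_arm(
  linear=[
    [0,-0.3,-0.16],
    [0,-0.38,-0.2],
    [0,-0.4,-0.2],
    [0,-0.4,-0.2],
    [0,-0.4,-0.18],
  ],
  turn=[0,0,0,0,0],
)

```text
clock: 18.58
ee_pos: [0.563, -0.196, 0.196]
ee_rot: [0.004, 0.995, 0.105, 0.001]
wrist_force: [1.3, -6.9, -2.6]
opening: 0.0429
gripper_force: 30.0
```

>>> jog_arm(
  linear=[
    [0,-0.4,-0.15],
    [0,-0.4,-0.14],
    [0,-0.4,-0.13],
    [0,-0.4,-0.12],
    [0,-0.4,-0.11],
  ],
  turn=[0,0,0,0,0],
)

```text
clock: 19.0
ee_pos: [0.5595, -0.1787, 0.2053]
ee_rot: [0.007, 0.995, 0.104, 0.002]
wrist_force: [-2.3, -9.7, 5.3]
opening: 0.0432
gripper_force: 30.0
```

>>> jog_arm(
  linear=[
    [0,-0.4,-0.08],
    [0,-0.4,-0.07],
    [0,-0.4,-0.07],
    [0,-0.4,-0.06],
    [0,-0.4,-0.05],
  ],
  turn=[0,0,0,0,0],
)

```text
clock: 19.42
ee_pos: [0.5568, -0.16, 0.2107]
ee_rot: [0.008, 0.995, 0.104, 0.004]
wrist_force: [0.3, -10.5, 11.1]
opening: 0.0432
gripper_force: 30.0
```

>>> jog_arm(
  linear=[
    [0,-0.4,-0.02],
    [0,-0.4,-0.01],
    [0,-0.4,0],
    [0,-0.4,0],
    [0,-0.4,0],
  ],
  turn=[0,0,0,0,0],
)

```text
clock: 19.83
ee_pos: [0.5539, -0.1428, 0.2141]
ee_rot: [0.011, 0.995, 0.104, 0.005]
wrist_force: [-4.0, -12.6, 20.3]
opening: 0.0444
gripper_force: 32.2
```

>>> jog_arm(
  linear=[
    [0,-0.3,0.05],
    [0,-0.3,0.05],
    [0,0,0],
    [0,0,0],
    [0,0,0],
  ],
  turn=[0,0,0,0,0],
)

```text
clock: 20.25
ee_pos: [0.5534, -0.1366, 0.2144]
ee_rot: [0.011, 0.994, 0.104, 0.007]
wrist_force: [-3.7, -11.4, 22.9]
opening: 0.0447
gripper_force: 32.9
```

Run:
```python
from h import *
from station import read_camera,env
import cv2
o=env.observe();print(o["ee_pos"],o["ee_rot"],o["wrist_force"])
s=read_camera("scene");np.save("s5.npy",s)
a=np.radians(12);ux=np.array([np.cos(a),np.sin(a),0]);uy=np.array([-np.sin(a),np.cos(a),0]);c0=np.array([.536,-.0696,0])
print("tcp case y",(o["ee_pos"]-c0)@uy)
x0,y0=150,110
A=cv2.resize(s[y0:y0+120,x0:x0+160],(800,600),interpolation=cv2.INTER_CUBIC)
cols={1.35:(255,0,0),1.27:(0,255,0),1.19:(0,0,255)}
for th,cl in cols.items():
  for x in(-.117,.117):
    for z in(0,.044):
      P=c0+x*ux+(-.073+.143*np.cos(th)-z*np.sin(th))*uy+np.array([0,0,.082+.143*np.sin(th)+z*np.cos(th)])
      q=(proj("scene",P)-[x0,y0]+.5)*5;cv2.circle(A,tuple(int(v) for v in q),3,cl,-1)
cv2.imwrite("pics/g5.png",A[...,::-1])
```

```text
[ 0.5534 -0.1366  0.2144] [0.0108 0.9945 0.1044 0.0065] [ -3.6626 -11.3518  22.9082]
tcp case y -0.06913261124550361
```

View pics/g5.png

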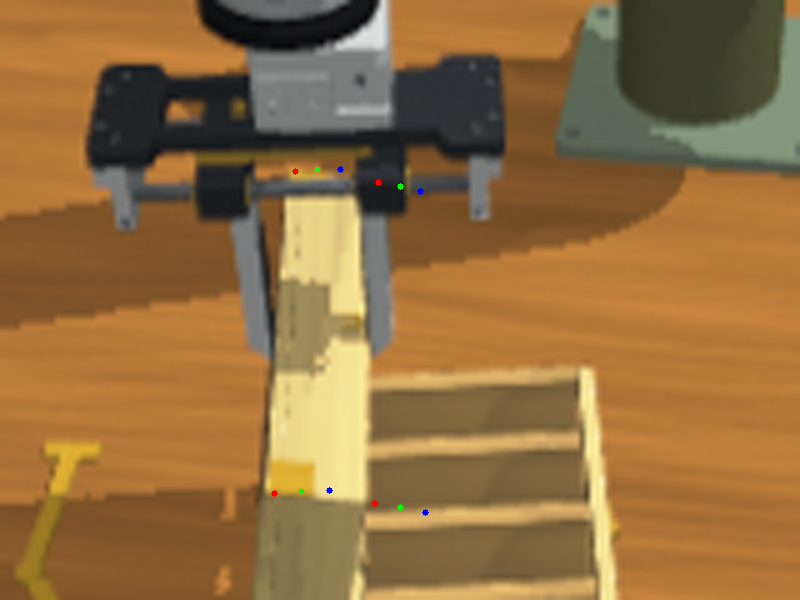

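The lid is at about 1.38 rad: its corners at (268,497) and (364,500) lie just behind the 1.35 markers. The arm yields under load (11 N sideways), so I command further in small steps and ease the vertical press.

>>> jog_arm(
  linear=[
    [0,-0.3,-0.2],
    [0,-0.3,-0.2],
    [0,-0.3,-0.1],
    [0,-0.3,0],
    [0,0,0],
  ],
  turn=[0,0,0,0,0],
)

```text
clock: 20.72
ee_pos: [0.55, -0.1212, 0.216]
ee_rot: [0.007, 0.994, 0.105, 0.005]
wrist_force: [-0.2, -5.8, 12.7]
opening: 0.045
gripper_force: 33.5
```

>>> jog_arm(
  linear=[
    [0,-0.3,0],
    [0,-0.3,0],
    [0,0,0],
    [0,0,0],
  ],
  turn=[0,0,0,0],
)

```text
clock: 21.05
ee_pos: [0.5486, -0.1143, 0.2161]
ee_rot: [0.005, 0.994, 0.105, 0.005]
wrist_force: [-1.4, 4.5, 25.0]
opening: 0.0429
gripper_force: 23.3
```

Run:
```python
from h import *
from station import read_camera,env
import cv2
s=read_camera("scene");np.save("s6.npy",s)
o=env.observe();print(o["ee_pos"],o["wrist_force"],o["gripper_force"],o["opening"])
a=np.radians(12);ux=np.array([np.cos(a),np.sin(a),0]);uy=np.array([-np.sin(a),np.cos(a),0]);c0=np.array([.536,-.0696,0])
print("tcp case y",(o["ee_pos"]-c0)@uy)
x0,y0=150,110
A=cv2.resize(s[y0:y0+120,x0:x0+160],(800,600),interpolation=cv2.INTER_CUBIC)
cols={1.28:(255,0,0),1.19:(0,255,0),1.10:(0,0,255)}
for th,cl in cols.items():
  for x in(-.117,.117):
    for z in(0,.044):
      P=c0+x*ux+(-.073+.143*np.cos(th)-z*np.sin(th))*uy+np.array([0,0,.082+.143*np.sin(th)+z*np.cos(th)])
      q=(proj("scene",P)-[x0,y0]+.5)*5;cv2.circle(A,tuple(int(v) for v in q),3,cl,-1)
cv2.imwrite("pics/g6.png",A[...,::-1])
```

```text
[ 0.5484 -0.1109  0.2161] [-0.6494  8.3708 17.3648] 26.598206190392375 0.03744647473195647
tcp case y -0.04292408890216131
```

View pics/g6.png

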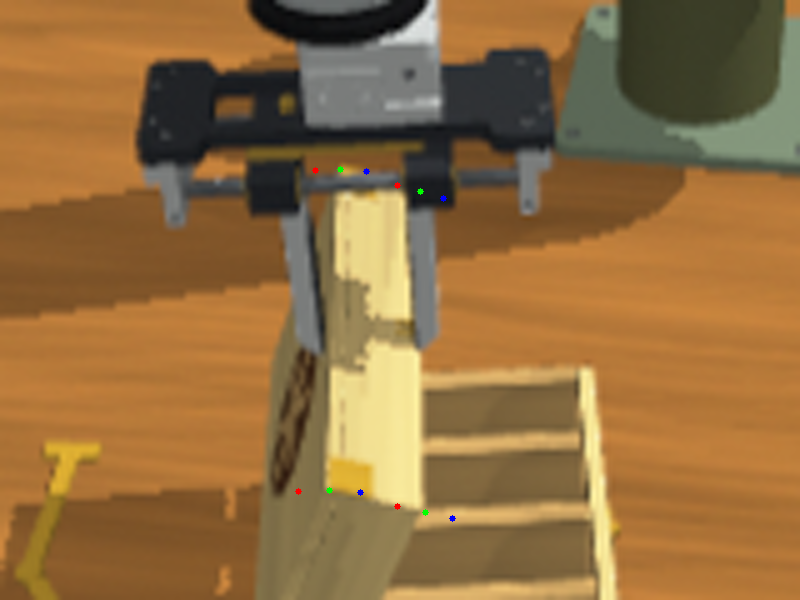

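The lid is at 1.19 rad, with the green markers on its corners at (329,490) and (425,512). But the opening has dropped to 37 mm because the inner finger tip rode up onto the rim. I bring the lid back to its safe side, then regrip deeper.

>>> jog_arm(
  linear=[
    [0,0.6,0],
    [0,0.8,0],
    [0,0.8,0],
    [0,0.8,0],
    [0,0.8,0],
  ],
  turn=[0,0,0,0,0],
)

```text
clock: 21.52
ee_pos: [0.5565, -0.1467, 0.2242]
ee_rot: [0.001, 0.994, 0.106, 0.007]
wrist_force: [-13.2, 4.1, 47.4]
opening: 0.0328
gripper_force: 45.6
```

>>> jog_arm(
  linear=[
    [0,0,-0.5],
    [0,0,0],
    [0,0,0],
    [0,0,0],
    [0,0,0],
  ],
  turn=[0,0,0,0,0],
  fingers=-0.4,
)

```text
clock: 21.93
ee_pos: [0.5563, -0.1474, 0.2231]
ee_rot: [0.001, 0.994, 0.105, 0.006]
wrist_force: [-1.6, 3.1, 21.1]
opening: 0.0627
gripper_force: 10.9
```

>>> jog_arm(
  linear=[
    [0,0,0],
    [0,0,0],
    [0,0,0],
  ],
  turn=[0,0,0],
)

```text
clock: 22.18
ee_pos: [0.5562, -0.1467, 0.2226]
ee_rot: [0.001, 0.994, 0.105, 0.006]
wrist_force: [-2.5, 3.8, 22.3]
opening: 0.0658
gripper_force: 11.5
```

Run:
```python
from h import *
from station import read_camera,env
import cv2
s=read_camera("scene");np.save("s7.npy",s)
o=env.observe();print(o["ee_pos"],o["ee_rot"],o["wrist_force"],o["gripper_force"],o["opening"])
a=np.radians(12);ux=np.array([np.cos(a),np.sin(a),0]);uy=np.array([-np.sin(a),np.cos(a),0]);c0=np.array([.536,-.0696,0])
print("tcp case y",(o["ee_pos"]-c0)@uy)
# pale free-edge +x end: brightness profile just before the +x corner, and predicted corner columns
for th in np.arange(1.1,1.96,.1):
  r=[]
  for z in(0,.044):
    P=c0+.10*ux+(-.073+.143*np.cos(th)-z*np.sin(th))*uy+np.array([0,0,.082+.143*np.sin(th)+z*np.cos(th)]);r.append(proj("scene",P))
  print(round(th,2),np.r_[r].ravel())
for y in(198,201,204): print(y,s[y,192:242].astype(int).sum(1))
```

```text
[ 0.5562 -0.1467  0.2226] [0.0006 0.9945 0.105  0.0056] [-2.8437  3.9791 21.6061] 11.473366935283593 0.06591558411651201
tcp case y -0.07960424187830123
1.1 [239.9152 207.7596 221.7045 202.3917]
1.2 [233.9481 206.2447 214.8924 202.1531]
1.3 [227.7298 205.1453 208.0778 202.3939]
1.4 [221.3401 204.4811 201.3538 203.1119]
1.5 [214.8632 204.2649 194.8122 204.2965]
1.6 [208.386  204.5021 188.5409 205.9293]
1.7 [201.9959 205.1903 182.6221 207.9842]
1.8 [195.7788 206.3196 177.1307 210.4286]
1.9 [189.8173 207.8727 172.1323 213.2243]
198 [354 358 360 361 361 361 361 358 357 361 349 239 250 136 280 295 457 577
 594 537 589 594 596 607 609 610 611 612 616 625 631 632 627 626 630 596
 452 433 434 461 470 476 481 472 518 528 531 508 507 507]
201 [353 352 356 356 357 357 360 360 359 358 335 213 191 199 287 293 560 535
 561 536 559 561 574 596 598 598 609 614 618 625 630 634 628 625 631 592
 402 353 340 328 323 308 301 283 278 277 280 277 277 276]
204 [374 377 377 375 375 377 374 376 375 374 288 203 151 285 295 281 434 456
 454 453 449 448 447 447 444 523 601 614 618 627 631 636 629 627 631 575
 344 286 287 288 290 291 291 295 293 296 295 295 298 298]
```

The strip columns put the lid at about 1.30 rad, with the inner finger tip resting on the edge face. I ease up and back so that the lid leans back safely.

>>> jog_arm(
  linear=[
    [0,0.4,0],
    [0,0.4,-0.3],
    [0,0.2,-0.3],
    [0,0,-0.3],
    [0,0,-0.3],
  ],
  turn=[0,0,0,0,0],
)

```text
clock: 22.65
ee_pos: [0.5542, -0.1569, 0.2265]
ee_rot: [-0.0, 0.994, 0.105, -0.0]
wrist_force: [0.1, -0.4, 0.0]
opening: 0.0659
gripper_force: 0.0
```

```bash
cat > m.py <<'E'
from h import *
from station import read_camera,env
import sys
s=read_camera("scene")
o=env.observe();print(o["ee_pos"],o["ee_rot"],o["wrist_force"],o["gripper_force"],o["opening"])
a=np.radians(12);ux=np.array([np.cos(a),np.sin(a),0]);uy=np.array([-np.sin(a),np.cos(a),0]);c0=np.array([.536,-.0696,0])
print("tcp case y",(o["ee_pos"]-c0)@uy)
# score lid angle: edge strip bright between predicted columns, step at both borders, near +x end
best=[]
for th in np.arange(1.0,1.97,.02):
  sc=0
  for xx in(.07,.08,.09,.10):
    f=lambda y,z:proj("scene",c0+xx*ux+(-.073+y*np.cos(th)-z*np.sin(th))*uy+np.array([0,0,.082+y*np.sin(th)+z*np.cos(th)]))
    A,B=f(.143,0),f(.143,.044);d=(B-A)/np.linalg.norm(B-A)
    g=lambda p:s[int(round(p[1])),int(round(p[0]))].astype(int).sum()
    sc+=g(A+2*d)-g(A-2*d)+g(B-2*d)-g(B+2*d)
  best.append((sc,round(th,2)))
print(sorted(best)[::-1][:4])
E
python3 m.py
```

```text
[ 0.5543 -0.157   0.2268] [-0.0003  0.9945  0.1048 -0.0003] [ 0.059  -0.8607  0.3645] 0.0 0.06592615328593206
tcp case y -0.08929006418964465
[(np.int64(1100), np.float64(1.38)), (np.int64(1039), np.float64(1.12)), (np.int64(959), np.float64(1.64)), (np.int64(944), np.float64(1.36))]
```

>>> jog_arm(
  linear=[
    [0,0,0],
    [0,0,0],
    [0,0,0],
    [0,0,0],
    [0,0,0],
  ],
  turn=[0,0,0,0,0],
  fingers=-0.6,
)

```text
clock: 23.12
ee_pos: [0.5544, -0.1572, 0.226]
ee_rot: [-0.0, 0.994, 0.105, -0.0]
wrist_force: [-0.1, 0.4, 0.7]
opening: 0.0754
gripper_force: 0.0
```

```bash
python3 m.py
python3 - <<'E'
from station import read_camera
import cv2
s=read_camera("scene");t=read_camera("top")
import numpy as np
A=np.hstack([cv2.resize(i[y:y+120,x:x+120],(400,400),interpolation=cv2.INTER_CUBIC) for i,x,y in((s,150,120),(t,205,105))])
cv2.imwrite("pics/g7.png",A[...,::-1])
E
```

```text
[ 0.5545 -0.1572  0.2261] [-0.0002  0.9945  0.1048 -0.0003] [ 0.6546  0.6613 -0.2926] 0.0 0.07535230270243369
tcp case y -0.08956890577884381
[(np.int64(1189), np.float64(1.38)), (np.int64(1162), np.float64(1.92)), (np.int64(999), np.float64(1.12)), (np.int64(908), np.float64(1.36))]
```

View pics/g7.png

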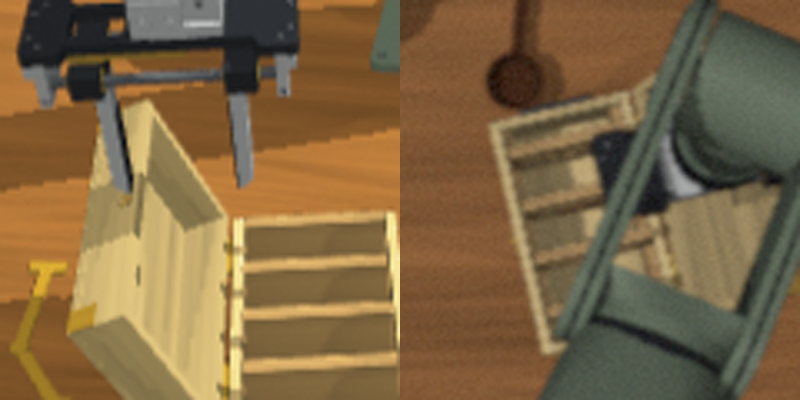

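The lid lies back on its stop (left tile, edge from (150,105) to (70,330)), and all four plaques stand. I regrip, deeper this time.

>>> jog_arm(
  linear=[
    [0,0,-1],
    [0,0,-1],
    [0,0.5,-1],
    [0,1,0],
    [0,1.5,0],
  ],
  turn=[0,0,0,0,0],
  fingers=-1,
)

```text
clock: 23.68
ee_pos: [0.5621, -0.1874, 0.2586]
ee_rot: [0.001, 0.994, 0.106, 0.002]
wrist_force: [1.0, -0.4, -1.5]
opening: 0.094
gripper_force: 0.0
```

>>> jog_arm(
  linear=[
    [0,1.5,0],
    [0,1,0],
    [0,0,0],
    [0,0,0.5],
    [0,0,1],
  ],
  turn=[0,0,0,0,0],
)

```text
clock: 24.1
ee_pos: [0.5667, -0.2116, 0.2418]
ee_rot: [0.0, 0.995, 0.105, 0.001]
wrist_force: [0.4, 0.1, -0.2]
opening: 0.0943
gripper_force: 0.0
```

>>> jog_arm(
  linear=[
    [0,0,1.5],
    [0,0,1.5],
    [0,0,1.5],
    [0,0,1.2],
    [0,0,0.6],
  ],
  turn=[0,0,0,0,0],
)

```text
clock: 24.52
ee_pos: [0.5645, -0.2097, 0.1753]
ee_rot: [-0.001, 0.994, 0.105, -0.002]
wrist_force: [-0.7, 0.5, 0.8]
opening: 0.094
gripper_force: 0.0
```

>>> jog_arm(
  linear=[
    [0,0,0],
    [0,0,0],
    [0,0,0],
    [0,0,0],
  ],
  turn=[0,0,0,0],
)

```text
clock: 24.85
ee_pos: [0.5669, -0.2115, 0.1797]
ee_rot: [0.001, 0.994, 0.105, 0.001]
wrist_force: [0.1, 0.3, -0.1]
opening: 0.0938
gripper_force: 0.0
```

>>> jog_arm(
  linear=[
    [0,0,0.3],
    [0,0,0],
    [0,0,0],
    [0,0,0],
    [0,0,0],
  ],
  turn=[0,0,0,0,0],
  fingers=1,
)

```text
clock: 25.27
ee_pos: [0.5662, -0.2112, 0.1755]
ee_rot: [0.0, 0.994, 0.105, 0.0]
wrist_force: [-0.4, 0.8, -0.5]
opening: 0.0641
gripper_force: 0.0
```

>>> jog_arm(
  linear=[
    [0,0,0],
    [0,0,0],
    [0,0,0],
    [0,0,0],
    [0,0,0],
  ],
  turn=[0,0,0,0,0],
)

```text
clock: 25.68
ee_pos: [0.5661, -0.2109, 0.1754]
ee_rot: [-0.0, 0.994, 0.105, -0.0]
wrist_force: [-0.1, 1.1, -0.1]
opening: 0.0426
gripper_force: 30.0
```

>>> jog_arm(
  linear=[
    [0,-0.3,-0.14],
    [0,-0.38,-0.18],
    [0,-0.4,-0.18],
    [0,-0.4,-0.17],
    [0,-0.4,-0.15],
  ],
  turn=[0,0,0,0,0],
)

```text
clock: 26.1
ee_pos: [0.5633, -0.197, 0.1849]
ee_rot: [0.005, 0.995, 0.104, 0.001]
wrist_force: [1.1, -8.8, -1.4]
opening: 0.0432
gripper_force: 30.0
```

>>> jog_arm(
  linear=[
    [0,-0.4,-0.13],
    [0,-0.4,-0.12],
    [0,-0.4,-0.11],
    [0,-0.4,-0.1],
    [0,-0.4,-0.1],
  ],
  turn=[0,0,0,0,0],
)

```text
clock: 26.52
ee_pos: [0.56, -0.1805, 0.1939]
ee_rot: [0.008, 0.995, 0.104, 0.002]
wrist_force: [-2.7, -11.9, 9.6]
opening: 0.0435
gripper_force: 30.0
```

>>> jog_arm(
  linear=[
    [0,-0.4,-0.05],
    [0,-0.4,-0.05],
    [0,-0.4,0],
    [0,0,0],
  ],
  turn=[0,0,0,0],
)

```text
clock: 26.85
ee_pos: [0.5582, -0.1679, 0.1966]
ee_rot: [0.008, 0.994, 0.105, 0.004]
wrist_force: [-3.2, -10.3, 12.3]
opening: 0.0435
gripper_force: 30.0
```

```bash
python3 m.py
```

```text
[ 0.5582 -0.168   0.1965] [0.0079 0.9945 0.1046 0.0035] [-2.8369 -9.6891 12.6722] 29.99839687567146 0.04318882301612558
tcp case y -0.1008748270308048
[(np.int64(1148), np.float64(1.38)), (np.int64(1034), np.float64(1.12)), (np.int64(1021), np.float64(1.6)), (np.int64(974), np.float64(1.36))]
```

>>> jog_arm(
  linear=[
    [0,-0.4,0],
    [0,-0.4,0],
    [0,-0.4,0],
    [0,-0.4,0],
    [0,-0.4,0],
  ],
  turn=[0,0,0,0,0],
)

```text
clock: 27.32
ee_pos: [0.5552, -0.153, 0.1983]
ee_rot: [0.013, 0.994, 0.104, 0.005]
wrist_force: [-3.9, -17.4, 17.6]
opening: 0.0442
gripper_force: 30.7
```

>>> jog_arm(
  linear=[
    [0,-0.4,0.05],
    [0,-0.4,0.05],
    [0,-0.4,0.05],
    [0,-0.4,0.05],
    [0,0,0],
  ],
  turn=[0,0,0,0,0],
)

```text
clock: 27.73
ee_pos: [0.5544, -0.1377, 0.1998]
ee_rot: [0.014, 0.994, 0.104, 0.008]
wrist_force: [-3.9, -15.2, 23.6]
opening: 0.0469
gripper_force: 32.9
```

```bash
python3 m.py
```

```text
[ 0.5544 -0.1378  0.1998] [0.0141 0.9944 0.1042 0.0079] [ -4.688  -15.2248  24.5506] 32.81878039240837 0.047135673586492864
tcp case y -0.07053731846141006
[(np.int64(2314), np.float64(1.36)), (np.int64(2043), np.float64(1.38)), (np.int64(1263), np.float64(1.4)), (np.int64(1013), np.float64(1.34))]
```

>>> jog_arm(
  linear=[
    [0,-0.3,0.1],
    [0,-0.3,0.1],
    [0,-0.3,0.1],
    [0,-0.3,0.1],
    [0,0,0],
  ],
  turn=[0,0,0,0,0],
)

```text
clock: 28.2
ee_pos: [0.5543, -0.1263, 0.1988]
ee_rot: [0.015, 0.994, 0.105, 0.011]
wrist_force: [-4.5, -13.9, 32.1]
opening: 0.0488
gripper_force: 35.1
```

```bash
python3 m.py
```

```text
[ 0.5544 -0.1264  0.1989] [0.0151 0.9943 0.1047 0.011 ] [ -4.4993 -13.6998  33.1434] 35.06401626393199 0.04881827482528748
tcp case y -0.059357277922195605
[(np.int64(2584), np.float64(1.3)), (np.int64(2222), np.float64(1.28)), (np.int64(2107), np.float64(1.26)), (np.int64(853), np.float64(1.68))]
```

>>> jog_arm(
  linear=[
    [0,-0.3,-0.05],
    [0,-0.3,-0.05],
    [0,-0.3,0],
    [0,0,0],
    [0,0,0],
  ],
  turn=[0,0,0,0,0],
)

```text
clock: 28.67
ee_pos: [0.5524, -0.1164, 0.1994]
ee_rot: [0.014, 0.994, 0.104, 0.011]
wrist_force: [-3.4, -12.5, 32.6]
opening: 0.0502
gripper_force: 36.9
```

```bash
python3 m.py
```

```text
[ 0.5523 -0.1164  0.1994] [0.0138 0.9944 0.1044 0.0108] [ -4.1479 -12.1609  31.7563] 36.848899237811565 0.05016212454719173
tcp case y -0.049223868219484886
[(np.int64(2190), np.float64(1.22)), (np.int64(2041), np.float64(1.2)), (np.int64(1562), np.float64(1.18)), (np.int64(692), np.float64(1.68))]
```

>>> jog_arm(
  linear=[
    [0,-0.2,0],
    [0,0,0],
    [0,0,0],
    [0,0,0],
    [0,0,0],
  ],
  turn=[0,0,0,0,0],
)

```text
clock: 29.13
ee_pos: [0.5519, -0.1144, 0.1994]
ee_rot: [0.014, 0.994, 0.104, 0.011]
wrist_force: [-4.4, -11.4, 31.9]
opening: 0.0507
gripper_force: 37.3
```

>>> jog_arm(
  linear=[
    [0,0,0],
    [0,0,0],
    [0,0,0],
    [0,0,0],
    [0,0,0],
  ],
  turn=[0,0,0,0,0],
)

```text
clock: 29.55
ee_pos: [0.5519, -0.1144, 0.1994]
ee_rot: [0.014, 0.994, 0.104, 0.011]
wrist_force: [-4.2, -12.5, 32.0]
opening: 0.0507
gripper_force: 37.3
```

>>> jog_arm(
  linear=[
    [0,0,0],
    [0,0,0],
    [0,0,0],
    [0,0,0],
    [0,0,0],
  ],
  turn=[0,0,0,0,0],
)

```text
clock: 29.97
ee_pos: [0.5519, -0.1144, 0.1994]
ee_rot: [0.014, 0.994, 0.104, 0.011]
wrist_force: [-3.3, -11.7, 32.2]
opening: 0.0505
gripper_force: 37.3
```

```bash
python3 m.py;python3 - <<'E'
from h import *
from station import read_camera
import cv2
s=read_camera("scene")
a=np.radians(12);ux=np.array([np.cos(a),np.sin(a),0]);uy=np.array([-np.sin(a),np.cos(a),0]);c0=np.array([.536,-.0696,0])
x0,y0=150,110
A=cv2.resize(s[y0:y0+120,x0:x0+160],(800,600),interpolation=cv2.INTER_CUBIC)
for th,cl in {1.28:(255,0,0),1.19:(0,255,0),1.10:(0,0,255)}.items():
  for x in(-.117,.117):
    for z in(0,.044):
      P=c0+x*ux+(-.073+.143*np.cos(th)-z*np.sin(th))*uy+np.array([0,0,.082+.143*np.sin(th)+z*np.cos(th)])
      q=(proj("scene",P)-[x0,y0]+.5)*5;cv2.circle(A,tuple(int(v) for v in q),3,cl,-1)
cv2.imwrite("pics/g8.png",A[...,::-1])
E
```

```text
[ 0.5519 -0.1144  0.1994] [0.0137 0.9944 0.1044 0.0108] [ -3.9039 -12.0502  32.4115] 37.32122294604778 0.05078187143287408
tcp case y -0.04712532113049801
[(np.int64(2095), np.float64(1.18)), (np.int64(2087), np.float64(1.2)), (np.int64(1721), np.float64(1.22)), (np.int64(1193), np.float64(1.16))]
```

View pics/g8.png

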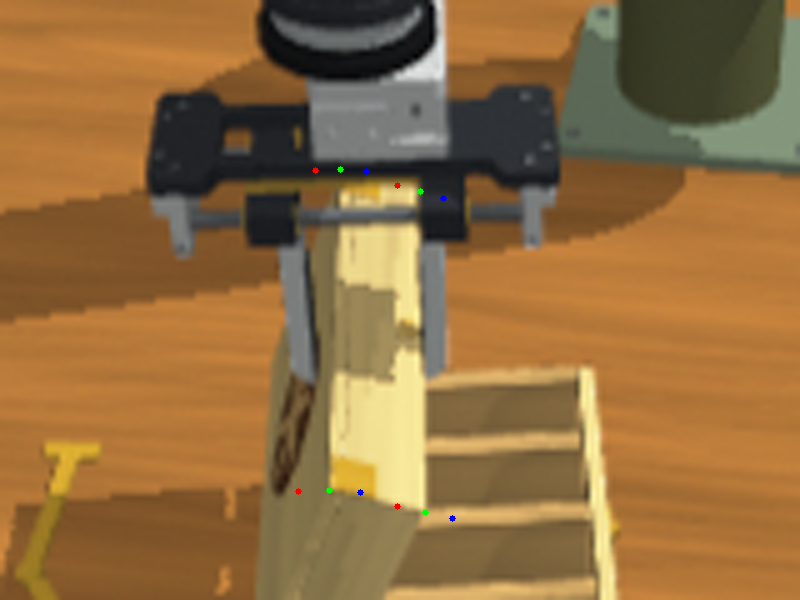

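The lid corners lie on the 1.19 rad markers at (329,490) and (425,512). The grip is steady, with pose and opening constant for about 1 s, and the plaques are in their slots. I hand in.

```bash
python3 -c "
from station import env
print(env.job_done())"
```

```text
the job is handed in; nothing more can be done
None
```

I handed the job in, with no verdict returned: the plaque is down in slot 3 and released, and the lid is gripped and still at about 1.19 rad. It took two tries, because the first lid grip slipped and I let the lid fall back onto its stop before regripping deeper.

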